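# Unload a pinned board carrier from an inspection nest

## Task

The board in the inspection nest has passed: draw the quick-release pin up out of the carrier and hang it upright in the notch of the pin rest on the nest's side, pushed right in. Then draw the carrier out by its pull tab until about a third of its plate overhangs the nest, let go, take it again by the plate's two long edges, and lay it squarely in the middle of the empty tray, on its two ribs. The parts are not soldered yet, so keep the carrier level and set it down without dropping it, and leave the other tray's carrier, the can and the jar alone.

Things in the scene. Friction and masses are not known exactly. Their poses are not given: they have to be found in the camera images.
- nest: Fixed nest: aluminium riser 135 (x) x 86 x 60 mm on a 10 mm black base plate. Origin on the bench under the riser's centre, front towards -x. The carrier lies on its top, 60 mm up, between two rails along x (66 mm apart, tops 68 mm up), and can slide out to -x only; at the rear two steel clips (to 72 mm up) hook over its corners, so it lifts only after sliding out 15 mm.
- bore (a point): Mouth of the nest's blind pin bore, 12 mm wide, 32 mm deep, in the nest's top 15.5 mm behind the riser's front face (the edge the carrier is to overhang). Axes as the nest's.
- notch (a point): Pin rest on the nest's right (-y) flank, anywhere along it: steel bracket plate 46 mm wide (x), 5 mm thick, top 50 mm up, with a 14 mm wide notch open to -y. This point is the seat: on the notch's centre line, 6.5 mm from its closed end, at plate top. Mouth 23 mm from it to -y, nest flank 35 mm to +y. Axes as the nest's. The pin hangs here by its collar, shank down.
- pin_mid (a point): Loose pin, 64 mm long, 60 g; point half-way up its axis, at the collar's underside; z to the knob. Below: steel shank, 10 mm diameter, 32 mm long. Above: collar 22 mm diameter, 4 mm thick, neck 12 mm, then a black round knob 24 mm diameter, 10 to 32 mm above this point. At first the shank is in the carrier's hole and the bore, collar on the carrier; it lifts straight out, 32 mm.
- carrier_mid (a point): Loose carrier in the nest, 120 g: dark grey plate 122 (x) x 62 (y) x 5 mm, green circuit board on top (parts to 11 mm above its underside). Point: centre of the plate, half-way through its thickness; x along its length, away from the tab. At first the plate is flush with the riser's front. Balances within 8 mm of this point; lies stable with up to 50 mm of plate overhanging. Slides with under 2 N.
- carrier_tab (a point): Centre of the carrier's pull tab, which sticks out of the plate's -x end in front of the nest: 38 mm long (x), 20 mm wide (y), 5 mm thick, level with the plate; 80 mm from the plate's centre.
- tray_a_seat (a point): The empty black tray, fixed: 220 (x) x 150 (y) mm, walls 18 mm high, 4 mm thick, floor 4 mm. Two lengthwise ribs (130 mm along x, 8 mm thick, centred 18 mm either side of the middle), tops 34 mm above the bench. Point: middle of the tray at the ribs' tops. The carrier's plate goes centred over it, its length along x, tab either way.
- tray_b_seat (a point): The same point of the second, equal tray, which already holds a carrier.
- carrier2_mid (a point): Centre of the plate of the other carrier, equal to the first, lying loose on the second tray: leave it alone.
- can_mid (a point): Spray can, 52 mm diameter, 120 mm tall, standing on the bench; point at mid-height. Leave it alone.
- jar_mid (a point): Small flux jar, 40 mm diameter, 50 mm tall, standing on the bench; point at mid-height. Leave it alone.
There are look-alikes about, which are no part of the job. What is shaped like the part that bears pin_mid but green is not meant. What is shaped like the part that bears carrier_mid but blue is not meant.

How it is judged (in metres and radians):
On the way, in this order (a step that is already met when the one before it is completed fails the run):
1. the pin hangs upright in the notch (within 8 mm of its seat, collar on the plate), let go, while the carrier is still in the nest (horizontal distance between pin_mid and notch below 0.008 m and z of pin_mid in the frame of notch between -0.004 and 0.004 m and angle between pin_mid's own z axis and vertical below 0.12 rad and contact force between the fingers and pin below 0.05 N and x of carrier_mid in the frame of nest above -0.026 m), for 0.2 s.
2. the carrier's plate overhangs the nest's front by 26 to 53 mm, lying level on the nest, let go (x of carrier_mid in the frame of nest between -0.059 and -0.032 m and z of carrier_mid in the frame of nest below 0.066 m and angle between carrier_mid's own z axis and vertical below 0.08 rad and contact force between the fingers and carrier below 0.05 N and linear speed of carrier below 0.03 m/s), for 0.2 s.
3. the carrier is lifted 30 mm, held by its plate and not by the tab (height (world z) of carrier_mid above 0.0925 m and contact force between the fingers and carrier above 0.5 N and x of the grasp point in the frame of carrier_mid above -0.064 m), for 0.1 s.
At the end, for the whole second after the job is handed in: the carrier lies at rest and released on the ribs of the empty tray, its plate's centre within 20 mm of the tray's middle, square to it within 0.2 rad and flat; the pin still hangs upright by its collar in the notch, within 8 mm of its seat (horizontal distance between carrier_mid and tray_a_seat below 0.02 m and angle between the x axis of carrier_mid and the x axis of tray_a_seat, either way round below 0.2 rad and z of carrier_mid in the frame of tray_a_seat between -0.002 and 0.007 m and angle between carrier_mid's own z axis and vertical below 0.06 rad and linear speed of carrier below 0.02 m/s and contact force between the fingers and carrier below 0.05 N and horizontal distance between pin_mid and notch below 0.008 m and z of pin_mid in the frame of notch between -0.004 and 0.004 m and angle between pin_mid's own z axis and vertical below 0.12 rad); the robot touches nothing.
It fails at once if the carrier is tilted by more than 0.3 rad (angle between carrier_mid's own z axis and vertical above 0.3 rad).
It fails at once if the carrier is dropped or flung (moves faster than 0.45 m/s with no finger on it) (contact force between the fingers and carrier below 0.01 N and linear speed of carrier above 0.45 m/s).
It fails at once if the other carrier is moved by more than 15 mm (distance of carrier2_mid from where it was at the start of the episode above 0.015 m).
It fails at once if the can or the jar is moved by more than 20 mm (distance of any of can_mid, jar_mid from where it was at the start of the episode above 0.02 m).
It also fails if it takes over 61 s, if anything falls off the work surface, if the arm or the gripper's body presses on something with over 40 N, if the wrist force passes 120 N, or if a joint passes its speed limit or range.

## Robot

A 7-joint arm with a two-finger parallel gripper is mounted at the origin on the work surface. World frame = base frame: x ahead of the robot, y to its left, z up, the work surface at z = 0. Lengths are in mm, angles in rad, forces in N, time in s.
With the tool pointing down it reaches from about 400 to 875 mm from the base axis. Payload 4.4 kg.
Tool frame: the origin (TCP) lies between the finger pads; the fingertips stand ctrl.tcp_to_tips ahead of it and the grasp point (between the pads) lies 8 mm behind it (ctrl.tcp_to_tips is the distance from the TCP to the fingertips, in mm); z points along the fingers, y is the direction in which the jaws open and shut (so a half turn about z gives the same grasp; the last joint's range is limited). The gripper opens to 85 mm and grips with 20 to 120 N. Pads are 22 mm wide; open, the fingers measure 114 mm over their backs; the gripper's body (76 mm by 85 mm) begins 54 mm behind the grasp point. The pads swing forward as they close: fully open they stand 13 mm farther back than shut.
Start: joints at [-0.066, 0.628, 0.038, 1.517, -0.027, 0.996, -0.02], TCP at [650.014, 0.027, 242.313] pointing down, gripper open.
Joint ranges: [-3.06, 3.06], [-0.37, 2.12], [-1.25, 1.32], [0.18, 2.47], [-1.1, 4.24], [0.23, 1.98], [-2.94, 2.94]. Speed limits (rad/s): [2.57, 2.57, 3.14, 3.14, 3.14, 3.14, 3.14].

## Interface

Orientations are given as [roll, pitch, yaw] about the fixed x, y, z axes, in that order (R = Rz(yaw) Ry(pitch) Rx(roll)).
In Python, from cell import ctrl gives the robot as it stands.
- The arm moves only by the tool send_rows, never from a script. Its argument "rows" is a list of rows, each an object of numbers: "x", "y", "z": the shift along the world's x, y, z in cm; "roll": the turn about the world's z in degrees; "claw": the closure, from 0 (fully open) to 1 (shut). A call has 1 to 5 rows; each row is the pose to reach, as a shift and turn from the pose commanded when the call began; what a row does not reach only later rows make up. A row lasts 1/12 s, in which the tool goes at most 41.7 mm and 7.16 degrees, less where a joint would pass 70% of its speed; a pose out of reach is approached as far as the arm can. A call with a gripper value outside its range is refused whole. The fingers move at their own pace and stop on an object; the grip force is fixed at half the most. Time passes only in rows, so rows that repeat a pose let the fingers close. It gives the time, the measured TCP pose, the force and the opening at its end, in the units of the state.
- ctrl.read_state(): the state, without advancing time (a new reading comes with each control period).
- ctrl.get_image(name): name is "scene" or "side" or "wrist"; returns (picture, depth): 384x512x3 uint8, blue, green, red; 384x512 float32, mm along the optical axis (not along the pixel's ray), 0 where there is no reading.
- ctrl.get_calibration(name): a dict with "intrinsics" (3x3 intrinsics, pixels), "T" (4x4, takes a point from camera to world coordinates). Camera axes: x right, y down, z forward; pixel columns grow to the right and rows downward; lengths in mm; the calibration is good to about 2 mm. A picture is of the moment at which its call begins: read the wrist's pose just before it. get_calibration takes no time and is no camera call; for the wrist camera it gives the pose at the moment of the call.
- ctrl.finish_job(): hands the job in, once; it reports no verdict.
Trained networks look in the newest picture that a camera, given by its name, has taken for a name from the list of things; names that differ only in an ending like _2 or _b are one class to them, and where a whole thing is asked for, a point or a joint stands for the part that bears it (a point fixed in the world has none). Each returns a list of dicts, best first, with "confidence" (0 to 1); they miss things now and then, are a little off and sometimes report something else, mostly with a low value. They report only what shows in the picture. A call takes as long as a camera call. They do not tell look-alikes from the thing itself.
- ctrl.recognise(camera, query): "uv" ([column, row] in pixels, amid what is visible of it).
- ctrl.regions_of(camera, query): "region" (384x512 bool, what is visible of it) and "uv" ([column, row] in pixels, amid what is visible of it).
- ctrl.place_of(camera, query): "uv" ([column, row] in pixels: a listed point, or the origin of a listed thing).
The state is a dict: "clock": time; "qpos": joint angles; "qd": joint speeds; "tau": joint torques, N m; "eef_pos": TCP position; "tool_rot": TCP orientation; "force": force on the tool from outside, world axes, zero at the start; "torque": the same for the moment, N m; "width": finger opening in mm.
Only numpy, scipy, OpenCV 4.12 (cv2) and the standard library are available. Lean on these libraries where they do the work, as an engineer would, in place of code of your own. Each camera call takes 0.05 s, during which the arm holds its last target. There are 200 camera calls.

## Working session

There is one attempt and no reset: what is moved stays moved. The work goes in short steps, Python scripts to look and compute and a tool call to move; the robot and the scene stay as the last step left them, time stands still between calls to the robot, and variables do not carry over. Pictures are saved under pics/ and viewed, on a budget of 10 in all, crops included, one or two more only if the job needs it, and the job is handed in when it is done.

Besides the shell and the picture viewer there is one more tool, called after "Request:" by a JSON object that holds its "fn" and its "kwargs". send_rows: Moves the arm, as the interface text tells. Its arguments: {"type":"object","properties":{"rows":{"type":"array"}},"required":["rows"]}

```bash
mkdir -p pics; ls; cat > h.py <<'E'
import numpy as np, cv2
from cell import ctrl
def w(cam,uv,d):
    c=ctrl.get_calibration(cam);K=np.array(c["intrinsics"]);T=np.array(c["T"])
    p=np.linalg.inv(K)@np.array([uv[0],uv[1],1.])*d
    return (T@np.r_[p,1])[:3]
def wz(cam,uv,z):
    a=w(cam,uv,100.);b=w(cam,uv,1000.)
    return a+(b-a)*(z-a[2])/(b[2]-a[2])
def cloud(cam,depth):
    c=ctrl.get_calibration(cam);K=np.array(c["intrinsics"]);T=np.array(c["T"])
    v,u=np.mgrid[:depth.shape[0],:depth.shape[1]]
    P=np.stack([(u-K[0,2])/K[0,0]*depth,(v-K[1,2])/K[1,1]*depth,depth],-1)@T[:3,:3].T+T[:3,3]
    P[depth<=0]=np.nan
    return P
E
python3 - <<'E'
from h import *
print(ctrl.read_state(), ctrl.tcp_to_tips)
for cam in("scene","side"):
    im,d=ctrl.get_image(cam);cv2.imwrite(f"pics/{cam}0.png",im);np.savez(f"{cam}0.npz",im=im,d=d)
    c=ctrl.get_calibration(cam);print(cam,np.round(c["T"],2).tolist())
    for q,z in [("nest",0),("notch",50),("pin_mid",65),("carrier_mid",62.5),("carrier_tab",62.5),("tray_a_seat",34),("can_mid",60),("jar_mid",25),("bore",60)]:
        for r in ctrl.place_of(cam,q):
            print(q,np.round(r["uv"]),round(r["confidence"],2),np.round(wz(cam,r["uv"],z)))
a=cv2.imread("pics/scene0.png");b=cv2.imread("pics/side0.png")
cv2.imwrite("pics/both0.png",cv2.resize(np.vstack([a,b]),None,fx=.78,fy=.78))
E
```

```text
pics
{'clock': 0.0, 'qpos': array([-0.0658236 ,  0.62933124,  0.03844707,  1.5184074 , -0.02703137,
        0.99626557, -0.01997734]), 'qd': array([-1.10500413e-03, -2.69870045e-04, -9.65985680e-04, -1.70522898e-03,
       -1.76643103e-04,  1.11476259e-04, -3.18656082e-05]), 'tau': array([-1.11932164e-03, -5.63405585e+01,  1.22606792e+00, -1.93450052e+01,
        1.09587883e-02,  1.05136272e-02, -8.84369996e-06]), 'eef_pos': array([6.49386396e+02, 4.97534271e-02, 2.41386189e+02]), 'tool_rot': array([-3.13969894e+00,  1.54901754e-06,  1.57082048e+00]), 'force': array([ 0.71862556, -0.16440553,  0.72754879]), 'torque': array([ 0.04921905, -0.02640513,  0.05385153]), 'width': 85.49607107349165} 11.0
scene [[0.14, 0.71, -0.69, 1123.86], [0.99, -0.11, 0.09, -95.98], [-0.01, -0.7, -0.71, 676.25], [0.0, 0.0, 0.0, 1.0]]
nest [250. 249.] 0.8 [626. -32.   0.]
nest [110. 191.] 0.63 [ 430. -303.    0.]
notch [207. 227.] 0.98 [ 602. -106.   50.]
notch [250. 248.] 0.24 [660. -36.  50.]
pin_mid [305. 227.] 0.63 [641.  65.  65.]
pin_mid [249. 202.] 0.62 [566. -25.  65.]
carrier_mid [243. 157.] 0.7 [
[... 264 characters left out ...]
 [663. 197.  25.]
side [[-1.0, -0.02, 0.06, 464.62], [-0.06, 0.55, -0.83, 799.46], [-0.02, -0.83, -0.55, 628.04], [0.0, 0.0, 0.0, 1.0]]
nest [219. 215.] 0.84 [624. -35.   0.]
notch [233. 185.] 0.45 [594. -94.  50.]
pin_mid [210. 236.] 0.77 [614. 122.  65.]
pin_mid [237. 196.] 0.66 [576. -28.  65.]
carrier_mid [220. 195.] 0.76 [618. -33.  62.]
carrier_mid [319. 225.] 0.68 [390.  73.  62.]
carrier_tab [251. 197.] 0.88 [543. -28.  62.]
carrier_tab [289. 219.] 0.88 [453.  53.  62.]
tray_a_seat [266. 307.] 0.86 [494. 277.  34.]
tray_a_seat [238. 199.] 0.35 [578. -59.  34.]
can_mid [172. 258.] 0.84 [682. 185.  60.]
jar_mid [211. 170.] 0.75 [ 667. -207.   25.]
bore [239. 195.] 0.64 [571. -36.  60.]
```

View pics/both0.png

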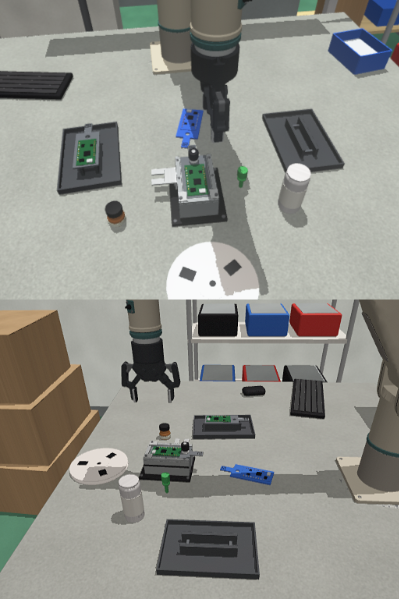

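```bash
python3 - <<'E'
from h import *
c=ctrl.get_calibration("wrist");print(np.round(c["T"],2).tolist(),c["intrinsics"])
im,d=ctrl.get_image("wrist");cv2.imwrite("pics/w0.png",im)
for q,z in [("nest",0),("notch",50),("pin_mid",65),("carrier_mid",62.5),("carrier_tab",62.5)]:
    for r in ctrl.place_of("wrist",q):
        print(q,np.round(r["uv"]),round(r["confidence"],2),np.round(wz("wrist",r["uv"],z),1))
# tray a yaw + nest yaw from scene clouds
for cam in("scene","side"):
    P=cloud(cam,np.load(cam+"0.npz")["d"])
    for nm,cx,cy,r,z0,z1 in [("tray_a ribs",493,275,90,30,38),("nestplate",620,-32,90,58,75),("base",625,-33,110,7,13),("tray rim",493,275,140,15,20)]:
        m=(abs(P[...,0]-cx)<r)&(abs(P[...,1]-cy)<r)&(P[...,2]>z0)&(P[...,2]<z1)
        q=P[m][:,:2].astype(np.float32)
        print(cam,nm,len(q),cv2.minAreaRect(q) if len(q)>5 else 0, np.round(np.nanmedian(P[m][:,2]),1))
E
```

```text
[[1.0, 0.0, 0.0, 649.71], [0.0, -0.96, -0.28, 71.85], [0.0, 0.28, -0.96, 374.9], [0.0, 0.0, 0.0, 1.0]] [[303.87015261   0.         258.33299437]
 [  0.         303.87015261 193.60247565]
 [  0.           0.           1.        ]]
nest [240. 187.] 0.91 [626.5 -30.    0. ]
notch [214. 261.] 0.88 [ 597.1 -107.3   50. ]
pin_mid [231.  95.] 0.73 [623.   80.3  65. ]
pin_mid [193. 198.] 0.65 [580.1 -24.9  65. ]
carrier_mid [229. 202.] 0.95 [617.7 -29.8  62.5]
carrier_mid [ 38. 172.] 0.94 [418.3   2.8  62.5]
carrier_tab [104. 188.] 0.92 [484.9 -14.1  62.5]
carrier_tab [156. 201.] 0.78 [539.1 -29.   62.5]
scene tray_a ribs 409 ((491.00164794921875, 275.8514099121094), (131.30722045898438, 45.662837982177734), 0.3211298882961273) 33.4
scene nestplate 2964 ((613.342529296875, -29.65601348876953), (86.12641906738281, 164.79522705078125), 87.70842742919922) 66.5
scene base 1439 ((633.0870971679688, -8.482795715332031), (168.86349487304688, 156.3274688720703), 87.73778533935547) 9.6
scene tray rim 749 ((489.3383483886719, 276.96575927734375), (152.29205322265625, 223.85922241210938), 89.59186553955078) 17.4
side tray_a ribs 681 ((490.4893798828125, 277.8973693847656), (129.09519958496094, 47.5309944152832), 0.4164227545261383) 33.2
side nestplate 1366 ((611.845703125, -27.615264892578125), (90.81262969970703, 164.2519073486328), 87.44718933105469) 66.0
side base 475 ((631.1063842773438, -27.293045043945312), (128.4338836669922, 155.0824737548828), 88.33035278320312) 9.4
side tray rim 1269 ((490.2117004394531, 277.7505798339844), (154.1314239501953, 220.28460693359375), 89.83354187011719) 17.4
```

View pics/w0.png

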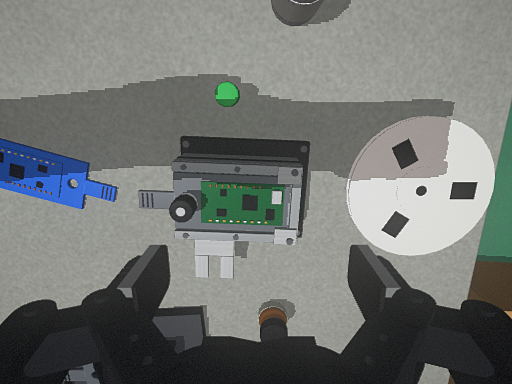

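Request:
{"fn": "send_rows", "kwargs": {"rows": [{"x":-6.2,"y":-6.5,"z":-7.2,"claw":0.3},{"x":-6.2,"y":-6.5,"z":-7.2,"claw":0.3},{"x":-6.2,"y":-6.5,"z":-7.2,"claw":0.3},{"x":-6.2,"y":-6.5,"z":-7.2,"claw":0.3},{"x":-6.2,"y":-6.5,"z":-7.2,"claw":0.3}]}}

```text
$.rows[0]: bad value
```

```bash
python3 - <<'E'
from h import *
s=ctrl.read_state();print(s["clock"],s["eef_pos"],s["tool_rot"],s["width"])
im,d=ctrl.get_image("wrist");np.savez("w1.npz",im=im,d=d)
for q,z in [("nest",0),("notch",50),("pin_mid",65),("carrier_mid",62.5),("carrier_tab",62.5)]:
    for r in ctrl.place_of("wrist",q):
        print(q,np.round(r["uv"]),round(r["confidence"],2),np.round(wz("wrist",r["uv"],z),1))
P=cloud("wrist",d)
np.save("P1.npy",P)
big=cv2.resize(im,None,fx=1.5,fy=1.5);cv2.imwrite("pics/w1.png",big)
# knob top
m=(P[...,2]>88)&(P[...,2]<102)&(abs(P[...,0]-580)<30)&(abs(P[...,1]+25)<30)
q=P[m];print("knob",len(q),q.mean(0),cv2.minEnclosingCircle(q[:,:2].astype(np.float32)),q[:,2].max())
# bracket plate
m=(P[...,2]>46)&(P[...,2]<54)&(abs(P[...,0]-597)<45)&(P[...,1]<-78)&(P[...,1]>-145)
q=P[m];print("plate",len(q),np.median(q[:,2]),q.min(0),q.max(0),cv2.minAreaRect(q[:,:2].astype(np.float32)))
for y in range(-132,-78,4):
    s=np.sort(q[abs(q[:,1]-y)<2][:,0])
    if len(s)>3:
        g=np.diff(s);i=g.argmax();print(y,np.round([s[0],s[i],s[i+1],s[-1]],1))
E
```

```text
1.3 [6.50005016e+02 4.66421917e-02 2.42342281e+02] [ 3.14156636e+00 -5.22083761e-05  1.57080089e+00] 85.3118136166347
nest [239. 188.] 0.86 [625.  -30.7   0. ]
nest [155. 203.] 0.71 [515.7 -51.    0. ]
notch [212. 259.] 0.56 [ 595.1 -105.6   50. ]
pin_mid [190. 201.] 0.73 [576.8 -28.   65. ]
pin_mid [234.  96.] 0.7 [625.6  79.7  65. ]
pin_mid [154. 200.] 0.28 [537.7 -26.3  65. ]
carrier_mid [ 41. 174.] 0.79 [421.1   0.8  62.5]
carrier_mid [156. 202.] 0.44 [538.9 -29.8  62.5]
carrier_tab [156. 198.] 0.92 [540.  -25.8  62.5]
carrier_tab [103. 190.] 0.71 [483.7 -16.5  62.5]
knob 505 [575.50381472 -25.88858208  96.97617008] ((574.53076171875, -27.21687126159668), 12.013455390930176) 99.90493916909531
plate 1219 50.80357686728087 [ 572.98136105 -130.52825754   48.0182039 ] [620.36552608 -79.46284974  53.23079299] ((596.8836669921875, -104.5947265625), (50.65390396118164, 46.1553840637207), 88.05406188964844)
-128 [573.  589.  603.5 619.1]
-124 [573.4 589.1 603.7 619.4]
-120 [573.4 589.5 603.8 619.5]
-116 [574.1 589.6 603.9 619.6]
-112 [574.2 589.6 604.  619.6]
-108 [574.1 589.9 604.3 619.7]
-104 [574.6 590.2 604.3 619.9]
-100 [574.9 591.3 592.8 619.9]
-96 [575.  575.2 576.4 620. ]
-92 [575.4 598.7 600.1 620.1]
-88 [575.5 600.2 601.4 620.1]
-84 [575.5 579.4 580.6 620.4]
-80 [575.9 593.4 594.9 620.3]
```

View pics/w1.png

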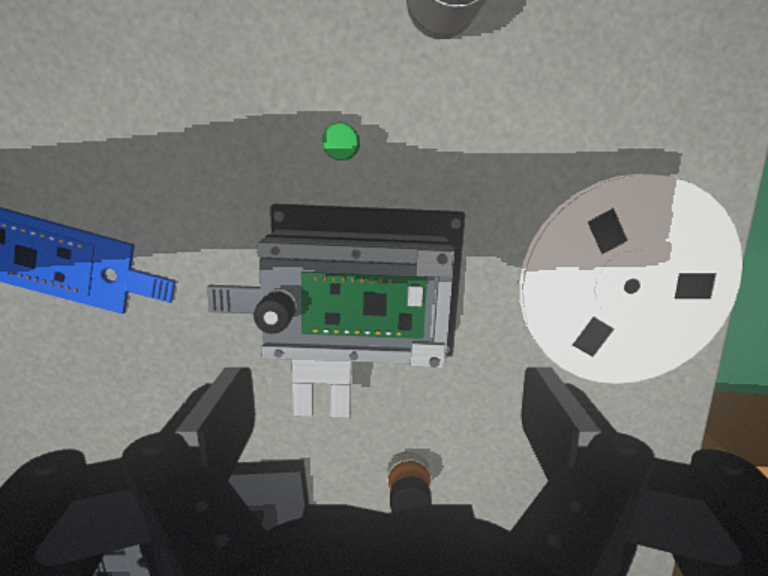

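Request:
{"fn": "send_rows", "kwargs": {"rows": [{"x":-6.5,"y":-6.0,"z":-7.2,"roll":0,"claw":0.3},{"x":-6.5,"y":-6.0,"z":-7.2,"roll":0,"claw":0.3},{"x":-6.5,"y":-6.0,"z":-7.2,"roll":0,"claw":0.3},{"x":-6.5,"y":-6.0,"z":-7.2,"roll":0,"claw":0.3},{"x":-6.5,"y":-6.0,"z":-7.2,"roll":0,"claw":0.3}]}}

```text
clock: 2.02
eef_pos: [583.5, -61.4, 169.5]
tool_rot: [-3.139, 0.0, 1.568]
force: [0.8, 0.7, 0.6]
width: 59.4
```

```bash
cat > m.py <<'E'
from h import *
s=ctrl.read_state();print(s["clock"],s["eef_pos"],s["tool_rot"],s["width"],s["force"])
im,d=ctrl.get_image("wrist")
P=cloud("wrist",d)
cv2.imwrite("pics/w2.png",im)
m=(P[...,2]>92)&(P[...,2]<102)&(abs(P[...,0]-575)<25)&(abs(P[...,1]+27)<25)
q=P[m];print("knob",len(q),q.mean(0),cv2.minEnclosingCircle(q[:,:2].astype(np.float32)),np.median(q[:,2]))
m=(P[...,2]>46)&(P[...,2]<54)&(abs(P[...,0]-597)<45)&(P[...,1]<-78)&(P[...,1]>-145)
q=P[m];print("plate",len(q),np.median(q[:,2]),q.min(0),q.max(0))
for y in range(-128,-92,4):
    s=np.sort(q[abs(q[:,1]-y)<2][:,0])
    if len(s)>3:
        g=np.diff(s);i=g.argmax();print(y,np.round([s[0],s[i],s[i+1],s[-1]],1))
c=q[abs(q[:,0]-597.2)<3][:,1];print("notch end",c.min())
# nest yaw by top rails
m=(P[...,2]>65)&(P[...,2]<75)&(P[...,0]>545)&(P[...,0]<690)&(P[...,1]<25)&(P[...,1]>-90)
print("rails",cv2.minAreaRect(P[m][:,:2].astype(np.float32)))
E
python3 m.py
```

```text
2.0167 [583.54112379 -61.3721203  169.45615526] [-3.13890172e+00  3.05956836e-04  1.56810325e+00] 59.36261632286827 [0.79153558 0.74822841 0.58187818]
knob 935 [576.68486382 -25.50447295  98.8139829 ] ((576.5970458984375, -26.07114028930664), 11.962625503540039) 98.93926917245824
plate 2147 51.918477988619884 [ 575.8739635  -128.59863178   47.81686052] [623.15373572 -78.00836325  53.94962046]
-128 [575.9 591.6 605.5 621.2]
-124 [575.9 591.6 606.2 621. ]
-120 [575.9 591.5 606.1 621.8]
-116 [576.  591.5 606.1 621.8]
-112 [576.9 591.5 606.  621.6]
-108 [577.  591.4 606.2 622.3]
-104 [577.  592.4 606.7 622.1]
-100 [577.  601.3 604.9 621.9]
-96 [577.1 584.2 585.1 622.8]
notch end -98.7333804687616
rails ((618.0768432617188, -27.910865783691406), (86.25031280517578, 146.6192169189453), 87.78234100341797)
```

Request:
{"fn": "send_rows", "kwargs": {"rows": [{"x":-0.95,"y":3.35,"z":-2.0,"roll":0,"claw":0.45},{"x":-0.95,"y":3.35,"z":-4.5,"roll":0,"claw":0.5},{"x":-0.95,"y":3.35,"z":-6.5,"roll":0,"claw":0.5},{"x":-0.95,"y":3.35,"z":-8.4,"roll":0,"claw":0.5},{"x":-0.95,"y":3.35,"z":-8.4,"roll":0,"claw":0.5}]}}

```text
clock: 2.48
eef_pos: [575.1, -24.5, 84.0]
tool_rot: [-3.139, -0.001, 1.573]
force: [-0.3, -0.2, 0.1]
width: 42.9
```

Request:
{"fn": "send_rows", "kwargs": {"rows": [{"x":0,"y":0,"z":0,"roll":0,"claw":0.5},{"x":0,"y":0,"z":0,"roll":0,"claw":0.5}]}}

```text
clock: 2.65
eef_pos: [577.3, -25.9, 87.7]
tool_rot: [3.139, -0.0, 1.572]
force: [-0.4, -0.2, -0.2]
width: 43.0
```

```bash
python3 - <<'E'
from h import *
im,d=ctrl.get_image("wrist");cv2.imwrite("pics/w3.png",im)
s=ctrl.read_state();print(s["clock"],s["eef_pos"],s["width"],s["force"])
E
```

```text
2.7 [577.29419901 -26.05854381  87.93024116] 42.758003764139424 [-0.13002371 -0.42451685  0.09474988]
```

View pics/w3.png

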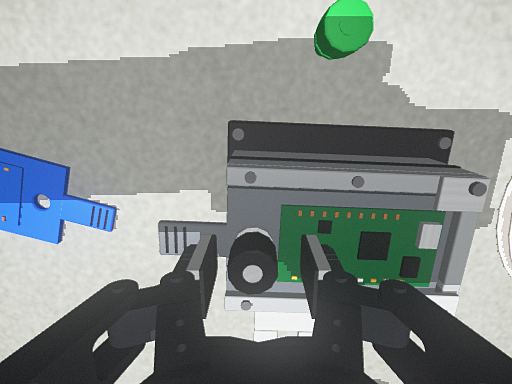

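Request:
{"fn": "send_rows", "kwargs": {"rows": [{"x":-0.1,"y":0,"z":-0.2,"roll":0,"claw":0.5},{"x":-0.1,"y":0,"z":-0.2,"roll":0,"claw":0.9},{"x":-0.1,"y":0,"z":-0.2,"roll":0,"claw":0.9},{"x":-0.1,"y":0,"z":-0.2,"roll":0,"claw":0.9},{"x":-0.1,"y":0,"z":-0.2,"roll":0,"claw":0.9}]}}

```text
clock: 3.12
eef_pos: [574.9, -26.5, 85.3]
tool_rot: [3.14, -0.0, 1.571]
force: [-1.1, 0.2, 6.4]
width: 21.9
```

Request:
{"fn": "send_rows", "kwargs": {"rows": [{"x":0,"y":0,"z":0,"roll":0,"claw":0.9},{"x":0,"y":0,"z":0,"roll":0,"claw":0.9}]}}

```text
clock: 3.28
eef_pos: [574.9, -26.5, 85.3]
tool_rot: [3.14, -0.0, 1.571]
force: [-2.0, -1.5, 5.8]
width: 22.3
```

Request:
{"fn": "send_rows", "kwargs": {"rows": [{"x":0,"y":0,"z":1.0,"roll":0,"claw":0.9},{"x":0,"y":0,"z":2.0,"roll":0,"claw":0.9},{"x":0,"y":0,"z":3.2,"roll":0,"claw":0.9},{"x":0,"y":0,"z":4.5,"roll":0,"claw":0.9},{"x":0,"y":0,"z":5.5,"roll":0,"claw":0.9}]}}

```text
clock: 3.7
eef_pos: [575.0, -26.5, 141.3]
tool_rot: [3.14, -0.0, 1.571]
force: [0.0, 0.4, -0.8]
width: 22.0
```

Request:
{"fn": "send_rows", "kwargs": {"rows": [{"x":0,"y":0,"z":0,"roll":0,"claw":0.9},{"x":0,"y":0,"z":0,"roll":0,"claw":0.9}]}}

```text
clock: 3.87
eef_pos: [575.0, -26.5, 140.3]
tool_rot: [3.14, -0.0, 1.571]
force: [0.1, -0.0, -0.6]
width: 22.3
```

```bash
python3 - <<'E'
from h import *
s=ctrl.read_state();print(s["clock"],s["eef_pos"],s["width"],s["force"])
im,d=ctrl.get_image("wrist");im2,d2=ctrl.get_image("side")
P=cloud("side",d2)
for r in ctrl.place_of("side","pin_mid"): print(np.round(r["uv"]),round(r["confidence"],2),wz("side",r["uv"],118))
# dark/bright shank in side cloud
m=(abs(P[...,0]-575)<30)&(abs(P[...,1]+27)<25)&(P[...,2]>78)&(P[...,2]<145)
v,u=np.where(m);print(u.min(),u.max(),v.min(),v.max())
for z in range(80,145,5):
    s=P[m&(abs(P[...,2]-z)<2.5)]
    if len(s):print(z,len(s),np.round([s[:,0].min(),s[:,0].max(),s[:,1].max(),s[:,1].min()],1))
a=cv2.resize(im,(512,384));b=cv2.resize(im2[130:260,150:320],(512,392))
cv2.imwrite("pics/w4.png",cv2.resize(np.vstack([a,b]),None,fx=.75,fy=.75))
E
```

```text
3.8667 [575.00747751 -26.49514089 140.30226117] 22.313068326126192 [ 0.08943478 -0.00269476 -0.60528803]
[214. 238.] 0.75 [593.71683458 192.46955618 118.        ]
[238. 176.] 0.74 [570.87478272 -26.5044997  118.        ]
225 246 168 188
90 6 [571.4 578.2 -22.4 -24.5]
95 7 [571.2 578.5 -20.2 -25.9]
100 6 [571.4 578.1 -20.  -25.8]
105 10 [570.9 578.1 -19.8 -25.7]
110 5 [570.7 577.7 -22.3 -24.8]
115 5 [570.6 577.2 -19.2 -24. ]
120 17 [563.8 584.3 -14.1 -30.6]
125 18 [565.8 584.3 -15.6 -28.1]
130 17 [558.  591.3 -13.8 -22.9]
135 37 [551.2 598.6 -11.7 -25.7]
140 44 [550.7 598.2 -13.1 -23.5]
```

View pics/w4.png

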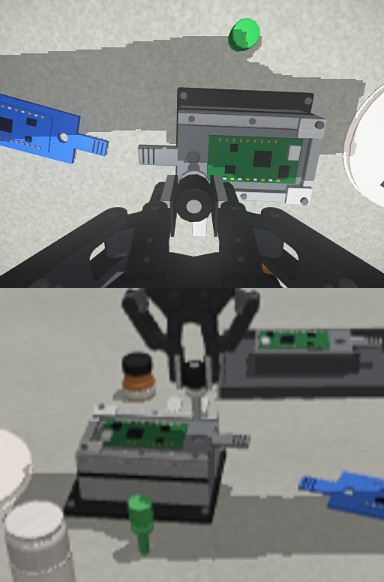

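Request:
{"fn": "send_rows", "kwargs": {"rows": [{"x":0.7,"y":-3.0,"z":0,"roll":0,"claw":0.9},{"x":1.5,"y":-6.0,"z":0,"roll":0,"claw":0.9},{"x":2.2,"y":-8.8,"z":0,"roll":0,"claw":0.9},{"x":2.2,"y":-8.8,"z":-2.0,"roll":0,"claw":0.9},{"x":2.2,"y":-8.8,"z":-3.0,"roll":0,"claw":0.9}]}}

```text
clock: 4.43
eef_pos: [595.7, -117.4, 107.6]
tool_rot: [-3.14, 0.001, 1.567]
force: [0.1, 1.0, -1.2]
width: 22.3
```

Request:
{"fn": "send_rows", "kwargs": {"rows": [{"x":0,"y":0,"z":0,"roll":0,"claw":0.9},{"x":0,"y":0,"z":0,"roll":0,"claw":0.9},{"x":0,"y":0,"z":0,"roll":0,"claw":0.9}]}}

```text
clock: 4.68
eef_pos: [596.6, -113.0, 109.4]
tool_rot: [-3.141, -0.001, 1.573]
force: [0.2, 0.3, -1.4]
width: 22.1
```

```bash
python3 - <<'E'
from h import *
s=ctrl.read_state();print(s["clock"],s["eef_pos"],s["width"],s["force"])
im,d=ctrl.get_image("scene")
P=cloud("scene",d)
m=(abs(P[...,0]-597)<40)&(abs(P[...,1]+110)<40)
for z in range(44,110,4):
    s=P[m&(abs(P[...,2]-z)<2)]
    if len(s):print(z,len(s),np.round([s[:,0].min(),s[:,0].max(),s[:,1].min(),s[:,1].max()],1))
v,u=np.where(m);print(u.min(),u.max(),v.min(),v.max())
im2,d2=ctrl.get_image("wrist")
b=cv2.resize(im[150:270,140:280],(700,600),interpolation=cv2.INTER_CUBIC)
cv2.imwrite("pics/s5.png",b);cv2.imwrite("pics/w5.png",im2)
E
```

```text
4.6833 [ 596.61028111 -113.04661534  109.40289412] 22.084848596839894 [ 0.24978879  0.25761755 -1.37048204]
44 19 [ 616.9  633.  -127.7  -73.6]
48 353 [ 573.1  622.1 -131.1  -71.5]
52 179 [ 574.8  621.4 -130.   -72.6]
56 1 [ 599.   599.  -116.4 -116.4]
60 7 [ 558.5  601.9 -117.9  -70.5]
64 9 [ 591.3  628.8 -119.2  -71.8]
68 49 [ 558.2  637.  -118.9  -70. ]
72 6 [ 596.5  634.3 -118.7  -72.4]
76 6 [ 598.5  601.8 -118.4 -111.4]
80 10 [ 599.1  602.7 -118.1 -111. ]
84 1 [ 601.1  601.1 -116.1 -116.1]
96 2 [ 612.9  613.2 -112.  -108.7]
100 3 [ 614.1  615.4 -122.1 -105. ]
104 10 [ 613.6  618.4 -123.7 -102.9]
108 21 [ 613.2  620.8 -123.3 -102.7]
138 228 0 262
```

View pics/s5.png

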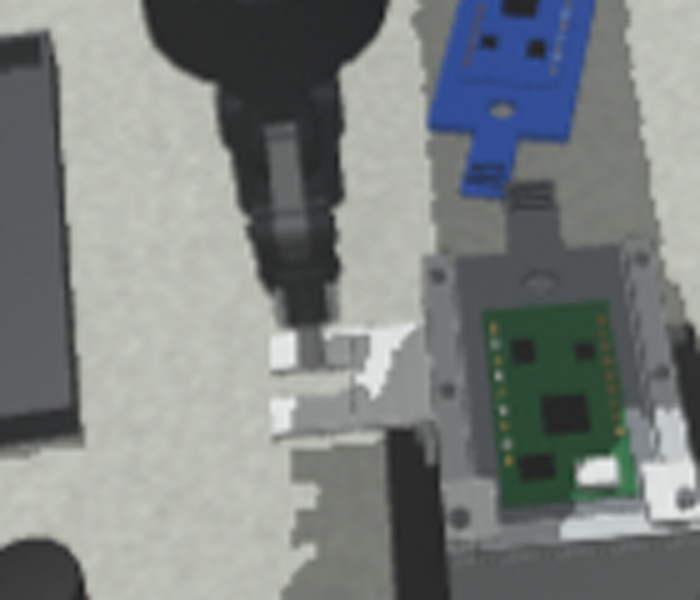

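Request:
{"fn": "send_rows", "kwargs": {"rows": [{"x":0,"y":0,"z":-0.4,"roll":0,"claw":0.9},{"x":0,"y":0,"z":-0.8,"roll":0,"claw":0.9},{"x":0,"y":0,"z":-1.2,"roll":0,"claw":0.9},{"x":0,"y":0,"z":-1.5,"roll":0,"claw":0.9},{"x":0,"y":0,"z":-1.5,"roll":0,"claw":0.9}]}}

```text
clock: 5.2
eef_pos: [595.9, -114.3, 93.4]
tool_rot: [-3.14, -0.0, 1.571]
force: [-0.9, -0.3, -1.1]
width: 21.9
```

Request:
{"fn": "send_rows", "kwargs": {"rows": [{"x":0.1,"y":0,"z":-0.6,"roll":0,"claw":0.9},{"x":0.1,"y":0,"z":-1.2,"roll":0,"claw":0.9},{"x":0.1,"y":0,"z":-1.8,"roll":0,"claw":0.9},{"x":0.1,"y":0,"z":-2.0,"roll":0,"claw":0.9},{"x":0.1,"y":0,"z":-2.0,"roll":0,"claw":0.9}]}}

```text
clock: 5.62
eef_pos: [596.8, -114.4, 73.3]
tool_rot: [-3.14, -0.0, 1.571]
force: [0.1, -0.1, -0.7]
width: 22.0
```

Request:
{"fn": "send_rows", "kwargs": {"rows": [{"x":0,"y":0.3,"z":0,"roll":0,"claw":0.9},{"x":0,"y":0.6,"z":0,"roll":0,"claw":0.9},{"x":0,"y":0.8,"z":0,"roll":0,"claw":0.9},{"x":0,"y":0.8,"z":0,"roll":0,"claw":0.9},{"x":0,"y":0.8,"z":0,"roll":0,"claw":0.9}]}}

```text
clock: 6.03
eef_pos: [597.7, -106.1, 74.6]
tool_rot: [3.141, -0.0, 1.571]
force: [-0.2, -0.5, -0.5]
width: 21.9
```

Lower until the collar rests, then check the height from the force.

Request:
{"fn": "send_rows", "kwargs": {"rows": [{"x":0,"y":0,"z":-0.1,"roll":0,"claw":0.9},{"x":0,"y":0,"z":-0.2,"roll":0,"claw":0.9},{"x":0,"y":0,"z":-0.3,"roll":0,"claw":0.9},{"x":0,"y":0,"z":-0.3,"roll":0,"claw":0.9},{"x":0,"y":0,"z":-0.3,"roll":0,"claw":0.9}]}}

```text
clock: 6.45
eef_pos: [597.4, -106.6, 71.2]
tool_rot: [-3.141, -0.0, 1.571]
force: [0.1, -0.4, -0.9]
width: 21.7
```

Request:
{"fn": "send_rows", "kwargs": {"rows": [{"x":0,"y":0,"z":-0.1,"roll":0,"claw":0.9},{"x":0,"y":0.1,"z":-0.1,"roll":0,"claw":0.9},{"x":0,"y":0.15,"z":-0.1,"roll":0,"claw":0.9},{"x":0,"y":0.15,"z":-0.1,"roll":0,"claw":0.9}]}}

```text
clock: 6.78
eef_pos: [597.6, -104.8, 70.4]
tool_rot: [3.141, -0.0, 1.571]
force: [0.4, -0.4, -1.0]
width: 22.3
```

Request:
{"fn": "send_rows", "kwargs": {"rows": [{"x":0,"y":0,"z":-0.15,"roll":0,"claw":0.9},{"x":0,"y":0.1,"z":-0.15,"roll":0,"claw":0.9},{"x":0,"y":0.1,"z":-0.15,"roll":0,"claw":0.9},{"x":0,"y":0.1,"z":-0.15,"roll":0,"claw":0.9}]}}

```text
clock: 7.12
eef_pos: [597.6, -104.8, 70.3]
tool_rot: [3.141, 0.001, 1.57]
force: [-2.8, -0.3, 9.8]
width: 21.6
```

Request:
{"fn": "send_rows", "kwargs": {"rows": [{"x":0,"y":-0.1,"z":0.1,"roll":0,"claw":0.9},{"x":0,"y":-0.1,"z":0.1,"roll":0,"claw":0.65},{"x":0,"y":-0.1,"z":0.1,"roll":0,"claw":0.5},{"x":0,"y":-0.1,"z":0.1,"roll":0,"claw":0.5},{"x":0,"y":-0.1,"z":0.1,"roll":0,"claw":0.5}]}}

```text
clock: 7.53
eef_pos: [597.4, -104.8, 69.5]
tool_rot: [-3.141, -0.0, 1.571]
force: [-0.3, -0.3, 0.8]
width: 43.1
```

Request:
{"fn": "send_rows", "kwargs": {"rows": [{"x":0,"y":0,"z":1.5,"roll":0,"claw":0.5},{"x":0,"y":0,"z":3.5,"roll":0,"claw":0.5},{"x":0,"y":0,"z":7.0,"roll":0,"claw":0.5},{"x":0,"y":1.5,"z":10.5,"roll":0,"claw":0.5},{"x":0,"y":1.5,"z":10.5,"roll":0,"claw":0.5}]}}

```text
clock: 7.95
eef_pos: [601.9, -87.5, 181.2]
tool_rot: [3.13, -0.001, 1.573]
force: [1.9, 1.3, -0.1]
width: 42.8
```

```bash
python3 - <<'E'
from h import *
s=ctrl.read_state();print(s["clock"],s["eef_pos"],s["width"],s["force"])
im,d=ctrl.get_image("wrist");cv2.imwrite("pics/w6.png",im)
P=cloud("wrist",d)
m=(P[...,2]>74)&(P[...,2]<92)&(abs(P[...,0]-597)<25)&(abs(P[...,1]+106)<20)
q=P[m];print("knob",len(q),cv2.minEnclosingCircle(q[:,:2].astype(np.float32)),np.median(q[:,2]))
m=(P[...,2]>46)&(P[...,2]<54)&(abs(P[...,0]-597)<45)&(P[...,1]<-78)&(P[...,1]>-145)
q=P[m];print("plate",len(q),np.median(q[:,2]),q.min(0),q.max(0))
m=(P[...,2]>56)&(P[...,2]<66)&(P[...,0]>505)&(P[...,0]<553)&(P[...,1]<5)&(P[...,1]>-70)
if m.sum()>9: print("tab",cv2.minAreaRect(P[m][:,:2].astype(np.float32)),m.sum(),np.median(P[m][:,2]))
m=(P[...,2]>65)&(P[...,2]<75)&(P[...,0]>545)&(P[...,0]<690)&(P[...,1]<25)&(P[...,1]>-80)
print("rails",cv2.minAreaRect(P[m][:,:2].astype(np.float32)))
E
```

```text
7.95 [601.93131348 -87.48441671 181.16653832] 42.78670246723888 [ 1.93384771  1.30651657 -0.09828849]
knob 645 ((595.4690551757812, -107.1153793334961), 12.177614212036133) 80.18274465153905
plate 1973 48.261685737458265 [ 571.04930004 -131.62106012   46.18258512] [618.83694089 -78.14066436  53.62649615]
tab ((536.36474609375, -27.01883316040039), (20.017101287841797, 33.591670989990234), 87.59426879882812) 1085 63.48957512079093
rails ((618.2010498046875, -30.414127349853516), (86.14618682861328, 146.59730529785156), 87.63787078857422)
```

View pics/w6.png

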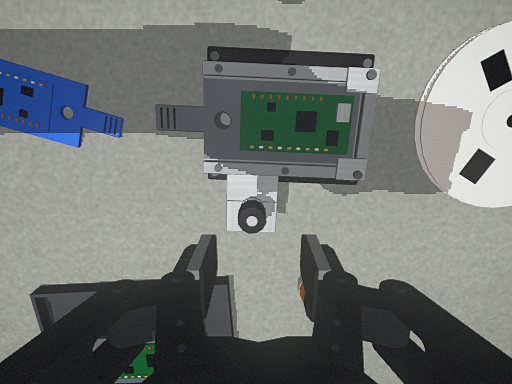

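Request:
{"fn": "send_rows", "kwargs": {"rows": [{"x":-2.0,"y":2.0,"z":0,"roll":7,"claw":0.5},{"x":-4.0,"y":4.0,"z":0,"roll":14,"claw":0.5},{"x":-6.2,"y":6.4,"z":0,"roll":21,"claw":0.5},{"x":-6.2,"y":6.4,"z":-2,"roll":28,"claw":0.5},{"x":-6.2,"y":6.4,"z":-4,"roll":35,"claw":0.5}]}}

```text
clock: 8.42
eef_pos: [534.6, -24.0, 134.6]
tool_rot: [3.14, -0.0, 2.191]
force: [0.3, -1.0, -0.1]
width: 42.8
```

Request:
{"fn": "send_rows", "kwargs": {"rows": [{"x":0,"y":0,"z":0,"roll":7,"claw":0.5},{"x":0,"y":0,"z":0,"roll":14,"claw":0.5},{"x":0,"y":0,"z":0,"roll":21,"claw":0.5},{"x":0,"y":0,"z":0,"roll":28,"claw":0.5},{"x":0,"y":0,"z":-1,"roll":35,"claw":0.5}]}}

```text
clock: 8.83
eef_pos: [536.0, -26.1, 124.9]
tool_rot: [3.141, 0.001, 2.798]
force: [-0.4, -0.4, -0.1]
width: 42.7
```

Request:
{"fn": "send_rows", "kwargs": {"rows": [{"x":0,"y":0,"z":0,"roll":7,"claw":0.5},{"x":0,"y":0,"z":0,"roll":14,"claw":0.5},{"x":0,"y":0,"z":0,"roll":17.6,"claw":0.5},{"x":0,"y":0,"z":0,"roll":17.6,"claw":0.5},{"x":0,"y":0,"z":0,"roll":17.6,"claw":0.5}]}}

```text
clock: 9.25
eef_pos: [534.8, -26.2, 124.0]
tool_rot: [3.141, -0.002, 3.097]
force: [-0.3, 0.4, 0.4]
width: 42.7
```

```bash
cat > t.py <<'E'
from h import *
import sys
s=ctrl.read_state();print(s["clock"],s["eef_pos"],s["tool_rot"],s["width"],s["force"])
im,d=ctrl.get_image("wrist");cv2.imwrite(sys.argv[1],im)
P=cloud("wrist",d)
m=(P[...,2]>55)&(P[...,2]<68)&(P[...,0]>460)&(P[...,0]<553)&(P[...,1]<0)&(P[...,1]>-55)
v,u=np.where(m);print("tab",cv2.minAreaRect(P[m][:,:2].astype(np.float32)),m.sum(),np.median(P[m][:,2]),u.min(),u.max(),v.min(),v.max())
for r in ctrl.place_of("wrist","carrier_tab"): print(np.round(r["uv"]),round(r["confidence"],2),wz("wrist",r["uv"],62.5))
E
python3 t.py pics/w7.png
```

```text
9.25 [534.84954692 -26.17147585 123.95166342] [ 3.14117711e+00 -1.75190997e-03  3.09742018e+00] 42.72703799957569 [-0.30750568  0.39229845  0.41647092]
tab ((537.037109375, -26.19476318359375), (19.66166114807129, 32.075740814208984), 88.31776428222656) 1348 66.13099226747907 244 273 196 242
[259. 222.] 0.89 [540.40596721 -25.6853123   62.5       ]
[246.  88.] 0.61 [453.29731198 -29.83771614  62.5       ]
```

View pics/w7.png

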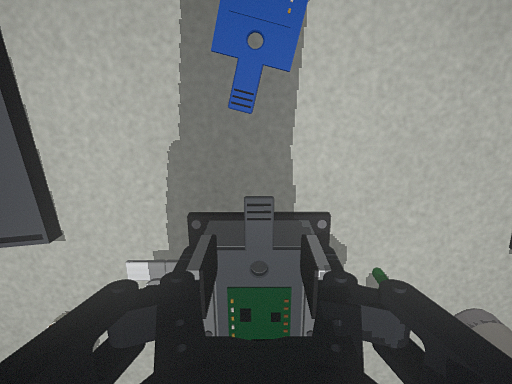

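Request:
{"fn": "send_rows", "kwargs": {"rows": [{"x":0,"y":0,"z":-2,"roll":0,"claw":0.5},{"x":0,"y":0,"z":-4,"roll":0,"claw":0.5},{"x":0,"y":0,"z":-6,"roll":0,"claw":0.5},{"x":0,"y":0,"z":-6.7,"roll":0,"claw":0.5},{"x":0,"y":0,"z":-6.7,"roll":0,"claw":0.5}]}}

```text
clock: 9.77
eef_pos: [534.2, -25.9, 56.3]
tool_rot: [-3.141, -0.004, 3.099]
force: [-0.8, -0.2, 0.6]
width: 42.6
```

Request:
{"fn": "send_rows", "kwargs": {"rows": [{"x":0,"y":0,"z":0,"roll":0,"claw":0.6},{"x":0,"y":0,"z":0,"roll":0,"claw":0.7},{"x":0,"y":0,"z":0,"roll":0,"claw":0.9},{"x":0,"y":0,"z":0,"roll":0,"claw":0.9},{"x":0,"y":0,"z":0,"roll":0,"claw":0.9}]}}

```text
clock: 10.18
eef_pos: [536.4, -25.9, 58.9]
tool_rot: [3.141, 0.002, 3.099]
force: [-0.5, 0.7, 5.7]
width: 18.3
```

Request:
{"fn": "send_rows", "kwargs": {"rows": [{"x":-0.3,"y":0,"z":0,"roll":0,"claw":0.9},{"x":-0.8,"y":0.03,"z":0,"roll":0,"claw":0.9},{"x":-1.4,"y":0.06,"z":0,"roll":0,"claw":0.9},{"x":-2.0,"y":0.08,"z":0,"roll":0,"claw":0.9},{"x":-2.5,"y":0.1,"z":0,"roll":0,"claw":0.9}]}}

```text
clock: 10.6
eef_pos: [510.1, -24.9, 58.0]
tool_rot: [3.141, 0.001, 3.1]
force: [2.2, 0.5, 4.1]
width: 18.2
```

Request:
{"fn": "send_rows", "kwargs": {"rows": [{"x":-0.6,"y":0.03,"z":0,"roll":0,"claw":0.9},{"x":-1.2,"y":0.05,"z":0,"roll":0,"claw":0.9},{"x":-1.7,"y":0.07,"z":0,"roll":0,"claw":0.9},{"x":-1.9,"y":0.08,"z":0,"roll":0,"claw":0.9},{"x":-1.9,"y":0.08,"z":0,"roll":0,"claw":0.9}]}}

```text
clock: 11.02
eef_pos: [489.8, -24.3, 57.6]
tool_rot: [-3.141, -0.003, 3.1]
force: [-0.9, 0.2, 2.7]
width: 18.0
```

Request:
{"fn": "send_rows", "kwargs": {"rows": [{"x":0,"y":0,"z":0,"roll":0,"claw":0.8},{"x":0,"y":0,"z":0,"roll":0,"claw":0.65},{"x":0,"y":0,"z":0,"roll":0,"claw":0.5},{"x":0,"y":0,"z":0,"roll":0,"claw":0.5},{"x":0,"y":0,"z":0,"roll":0,"claw":0.5}]}}

```text
clock: 11.43
eef_pos: [491.2, -24.3, 57.5]
tool_rot: [-3.141, -0.001, 3.099]
force: [0.5, -1.1, 0.4]
width: 42.9
```

Request:
{"fn": "send_rows", "kwargs": {"rows": [{"x":0,"y":0,"z":2,"roll":0,"claw":0.5},{"x":0,"y":0,"z":4,"roll":0,"claw":0.5},{"x":0,"y":0,"z":6.5,"roll":0,"claw":0.3},{"x":0,"y":0,"z":6.5,"roll":0,"claw":0.0},{"x":0,"y":0,"z":6.5,"roll":0,"claw":0}]}}

```text
clock: 11.85
eef_pos: [492.4, -24.4, 123.8]
tool_rot: [3.142, 0.003, 3.099]
force: [0.5, 0.1, -0.5]
width: 76.9
```

Request:
{"fn": "send_rows", "kwargs": {"rows": [{"x":0,"y":0,"z":0,"roll":0,"claw":0},{"x":0,"y":0,"z":0,"roll":0,"claw":0}]}}

```text
clock: 12.02
eef_pos: [490.8, -24.4, 122.0]
tool_rot: [-3.141, -0.002, 3.1]
force: [-0.0, -0.2, -1.0]
width: 85.5
```

```bash
cat > u.py <<'E'
from h import *
s=ctrl.read_state();print(s["clock"],s["eef_pos"],s["tool_rot"],s["width"],s["force"])
im,d=ctrl.get_image("wrist");cv2.imwrite("pics/w8.png",im)
P=cloud("wrist",d)
m=(P[...,2]>55)&(P[...,2]<69)&(P[...,0]>450)&(P[...,0]<554)&(P[...,1]<20)&(P[...,1]>-75)
print("z",np.median(P[m][:,2]))
for x in range(470,566,5):
    s=P[m&(abs(P[...,0]-x)<2.5)]
    if len(s)>4: print(x,np.round([s[:,1].min(),s[:,1].max(),np.median(s[:,2])],1))
E
python3 u.py
```

```text
12.0167 [490.76354588 -24.3501626  121.97980026] [-3.14137242e+00 -1.86692021e-03  3.09956722e+00] 85.47706679986977 [-0.01167989 -0.20280473 -1.04610916]
z 65.96543323146213
475 [-33.1 -14.1  65.6]
480 [-33.4 -14.2  66. ]
485 [-33.7 -14.4  65.9]
490 [-34.  -14.5  66. ]
495 [-34.2 -14.7  65.7]
500 [-34.5 -14.8  65.8]
505 [-34.8 -14.9  65.8]
510 [-55.8 -15.   65.6]
515 [-56.    5.8  65.7]
520 [-56.2   5.3  65.8]
525 [-56.6   5.4  65.8]
530 [-56.4   5.4  65.8]
535 [-57.    4.6  65.9]
540 [-57.2   4.7  66. ]
545 [-56.9   4.6  67.2]
550 [-57.4   3.9  67.3]
555 [-57.6   3.8  67.3]
```

View pics/w8.png

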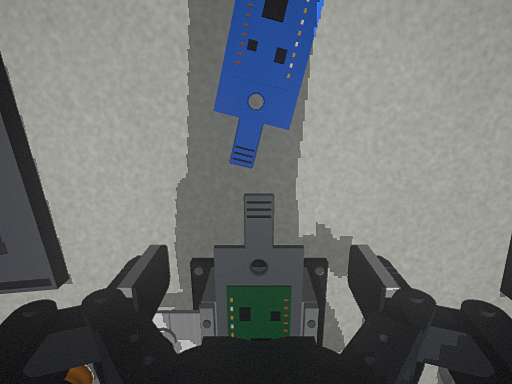

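Request:
{"fn": "send_rows", "kwargs": {"rows": [{"x":2.5,"y":-0.1,"z":0,"roll":0,"claw":0},{"x":5.0,"y":-0.2,"z":0,"roll":0,"claw":0},{"x":5.0,"y":-0.2,"z":-1,"roll":0,"claw":0},{"x":5.0,"y":-0.2,"z":-2.5,"roll":0,"claw":0},{"x":5.0,"y":-0.2,"z":-4,"roll":0,"claw":0}]}}

```text
clock: 12.48
eef_pos: [541.3, -26.1, 81.5]
tool_rot: [3.142, -0.001, 3.1]
force: [-1.0, -0.2, -0.0]
width: 85.2
```

Request:
{"fn": "send_rows", "kwargs": {"rows": [{"x":0,"y":0,"z":-1.2,"roll":0,"claw":0},{"x":0,"y":0,"z":-2.2,"roll":0,"claw":0},{"x":0,"y":0,"z":-3.2,"roll":0,"claw":0},{"x":0,"y":0,"z":-3.2,"roll":0,"claw":0},{"x":0,"y":0,"z":-3.2,"roll":0,"claw":0}]}}

```text
clock: 12.9
eef_pos: [541.0, -26.1, 50.2]
tool_rot: [-3.142, -0.001, 3.1]
force: [0.5, 0.2, -0.7]
width: 85.5
```

```bash
python3 - <<'E'
from h import *
s=ctrl.read_state();print(s["clock"],s["eef_pos"],s["width"],s["force"])
im,d=ctrl.get_image("side");im2,_=ctrl.get_image("wrist")
b=cv2.resize(im[140:260,170:330],(512,384),interpolation=cv2.INTER_CUBIC)
cv2.imwrite("pics/s9.png",cv2.resize(np.vstack([im2,b]),None,fx=.78,fy=.78))
E
```

```text
12.9 [541.01050332 -26.05252587  50.19373825] 85.53193991441637 [ 0.46887249  0.15929074 -0.73221368]
```

View pics/s9.png

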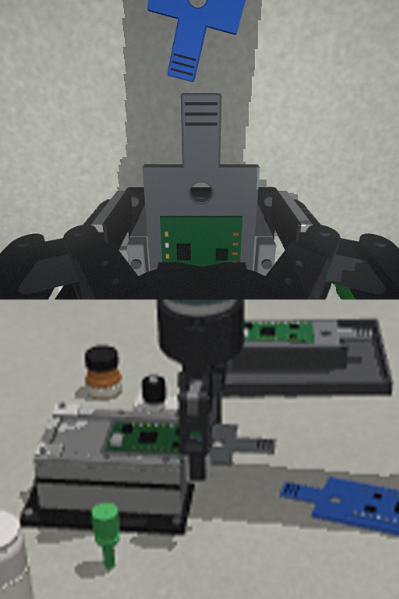

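Request:
{"fn": "send_rows", "kwargs": {"rows": [{"x":0,"y":0,"z":0,"roll":0,"claw":0.15},{"x":0,"y":0,"z":0,"roll":0,"claw":0.25},{"x":0,"y":0,"z":0,"roll":0,"claw":0.5},{"x":0,"y":0,"z":0,"roll":0,"claw":0.6},{"x":0,"y":0,"z":0,"roll":0,"claw":0.6}]}}

```text
clock: 13.42
eef_pos: [541.9, -26.2, 51.7]
tool_rot: [-3.141, 0.001, 3.1]
force: [-0.5, 0.0, 4.7]
width: 60.2
```

Request:
{"fn": "send_rows", "kwargs": {"rows": [{"x":0,"y":0,"z":0,"roll":0,"claw":0.6},{"x":0,"y":0,"z":0,"roll":0,"claw":0.6}]}}

```text
clock: 13.58
eef_pos: [541.9, -26.2, 51.7]
tool_rot: [-3.141, 0.001, 3.1]
force: [-1.0, -0.2, 4.9]
width: 60.5
```

Request:
{"fn": "send_rows", "kwargs": {"rows": [{"x":0,"y":0,"z":0.3,"roll":0,"claw":0.6},{"x":0,"y":0,"z":0.8,"roll":0,"claw":0.6},{"x":0,"y":0,"z":1.4,"roll":0,"claw":0.6},{"x":0,"y":0,"z":2.0,"roll":0,"claw":0.6},{"x":0,"y":0,"z":2.5,"roll":0,"claw":0.6}]}}

```text
clock: 14.0
eef_pos: [541.7, -26.2, 76.7]
tool_rot: [3.142, 0.0, 3.1]
force: [0.9, -0.4, -0.4]
width: 60.5
```

Request:
{"fn": "send_rows", "kwargs": {"rows": [{"x":0,"y":0,"z":0.6,"roll":0,"claw":0.6},{"x":0,"y":0,"z":1.3,"roll":0,"claw":0.6},{"x":0,"y":0,"z":2.0,"roll":0,"claw":0.6},{"x":0,"y":0,"z":2.5,"roll":0,"claw":0.6},{"x":0,"y":0,"z":2.5,"roll":0,"claw":0.6}]}}

```text
clock: 14.42
eef_pos: [542.3, -26.2, 102.1]
tool_rot: [3.141, 0.002, 3.1]
force: [-0.7, 0.2, -0.6]
width: 60.5
```

```bash
cat > v.py <<'E'
from h import *
import sys
s=ctrl.read_state();e=s["eef_pos"];print(s["clock"],e,s["tool_rot"],s["width"],s["force"],s["qpos"])
im,d=ctrl.get_image("wrist");cv2.imwrite(sys.argv[1],im)
P=cloud("wrist",d)
# tab / plate surface seen ahead of the fingers: plane fit for tilt
m=(abs(P[...,2]-e[2]-12)<14)&(P[...,0]>e[0]-70)&(P[...,0]<e[0]-14)&(abs(P[...,1]-e[1])<32)
q=P[m];A=np.c_[q-q.mean(0)];_,_,V=np.linalg.svd(A,full_matrices=False);n=V[2]*np.sign(V[2,2]);print("tilt x,y",n[:2],"mean",q.mean(0),len(q))
for x in np.arange(e[0]-75,e[0]-10,5):
    s=q[abs(q[:,0]-x)<2.5]
    if len(s)>4: print(round(x),np.round([s[:,1].min(),s[:,1].max(),np.median(s[:,2])],1))
E
python3 v.py pics/w10.png
```

```text
14.4167 [542.3295528  -26.154273   102.10763495] [3.14145969e+00 2.15382512e-03 3.09957313e+00] 60.524690811985174 [-0.69381306  0.22402966 -0.56694408] [ 0.23698445  0.70121158 -0.36821693  1.9334259   0.43566752  0.5828609
  1.10893525]
tilt x,y [ 0.00406608 -0.00069293] mean [506.64369635 -25.14458594 115.37541284] 9742
472 [-32.1 -24.4 114.4]
477 [-33.5 -13.7 115.5]
482 [-33.5 -13.8 115.6]
487 [-33.8 -13.8 115.6]
492 [-34.2 -14.4 115.6]
497 [-34.3 -14.5 115.4]
502 [-34.4 -14.5 115.5]
507 [-34.6 -15.  115.4]
512 [-55.9   5.8 115.3]
517 [-56.4   5.8 115.5]
522 [-56.5   5.7 115.4]
527 [-56.7   5.5 115.4]
```

Request:
{"fn": "send_rows", "kwargs": {"rows": [{"x":-0.3,"y":1.0,"z":0,"roll":0,"claw":0.6},{"x":-0.8,"y":3.0,"z":0,"roll":0.5,"claw":0.6},{"x":-1.5,"y":5.5,"z":0,"roll":1,"claw":0.6},{"x":-2.2,"y":8.2,"z":0,"roll":1.5,"claw":0.6},{"x":-2.9,"y":11.0,"z":0,"roll":2,"claw":0.6}]}}

```text
clock: 14.88
eef_pos: [511.4, 85.2, 100.4]
tool_rot: [3.142, -0.001, 3.134]
force: [-0.5, 0.5, -0.7]
width: 60.4
```

Request:
{"fn": "send_rows", "kwargs": {"rows": [{"x":-0.7,"y":2.8,"z":0,"roll":0.3,"claw":0.6},{"x":-1.5,"y":5.6,"z":0,"roll":0.6,"claw":0.6},{"x":-2.2,"y":8.4,"z":0,"roll":0.6,"claw":0.6},{"x":-3.0,"y":11.2,"z":0,"roll":0.6,"claw":0.6},{"x":-3.7,"y":13.9,"z":0,"roll":0.6,"claw":0.6}]}}

```text
clock: 15.3
eef_pos: [473.8, 225.0, 100.4]
tool_rot: [3.142, -0.001, -3.137]
force: [0.4, -0.5, -0.9]
width: 60.0
```

Request:
{"fn": "send_rows", "kwargs": {"rows": [{"x":-0.6,"y":2.3,"z":0,"roll":0,"claw":0.6},{"x":-1.1,"y":4.0,"z":0,"roll":0,"claw":0.6},{"x":-1.5,"y":5.1,"z":0,"roll":0,"claw":0.6},{"x":-1.5,"y":5.4,"z":0,"roll":0,"claw":0.6},{"x":-1.5,"y":5.4,"z":0,"roll":0,"claw":0.6}]}}

```text
clock: 15.72
eef_pos: [459.9, 277.4, 100.6]
tool_rot: [-3.141, -0.0, -3.136]
force: [0.1, 0.1, -1.4]
width: 60.4
```

```bash
python3 v.py pics/w11.png; python3 - <<'E'
from h import *
im,d=ctrl.get_image("wrist");P=cloud("wrist",d)
m=(P[...,2]>30)&(P[...,2]<38)&(abs(P[...,0]-491)<80)&(abs(P[...,1]-277)<40)
if m.sum()>20: print("ribs",cv2.minAreaRect(P[m][:,:2].astype(np.float32)),m.sum())
m=(P[...,2]>14)&(P[...,2]<22)&(abs(P[...,0]-491)<130)&(abs(P[...,1]-277)<90)
if m.sum()>20: q=P[m];print("rim",q.min(0),q.max(0),m.sum())
E
```

```text
15.7167 [459.92940314 277.42695009 100.57321274] [-3.14134200e+00 -4.94026925e-04 -3.13646793e+00] 60.36422622332155 [ 0.09343795  0.14892749 -1.40953308] [-0.38842695  0.69190374 -0.31424263  1.94861778  0.38080364  0.55903021
  0.61495073]
tilt x,y [0.00565759 0.0004154 ] mean [424.56091588 276.05394748 114.44834647] 9471
395 [265.8 285.7 114.4]
400 [265.8 285.8 114.7]
405 [266.1 285.9 114.7]
410 [265.9 285.6 114.7]
415 [265.8 285.8 114.5]
420 [265.9 285.9 114.5]
425 [266.1 285.6 114.5]
430 [245.5 307.  114.3]
435 [245.5 307.  114.5]
440 [245.5 306.8 114.5]
445 [245.4 307.  114.5]
ribs ((441.36102294921875, 276.7876892089844), (32.88642501831055, 44.156558990478516), 0.15388813614845276) 763
rim [379.99160303 201.33010402  14.00131357] [500.2299173  352.18069886  21.60780418] 3849
```

View pics/w11.png

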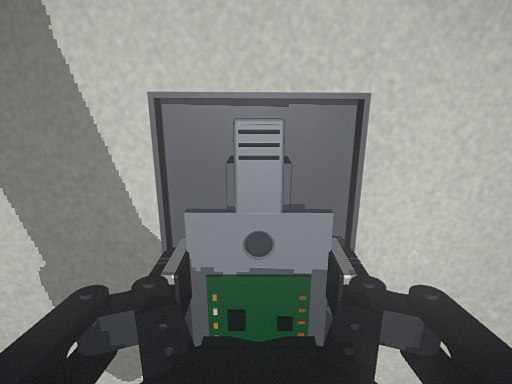

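Request:
{"fn": "send_rows", "kwargs": {"rows": [{"x":0,"y":0,"z":-1.0,"roll":0,"claw":0.6},{"x":0,"y":0,"z":-2.5,"roll":0,"claw":0.6},{"x":0,"y":0,"z":-4.0,"roll":0,"claw":0.6},{"x":0,"y":0,"z":-5.5,"roll":0,"claw":0.6},{"x":0,"y":0,"z":-6.5,"roll":0,"claw":0.6}]}}

```text
clock: 16.23
eef_pos: [460.4, 274.8, 33.9]
tool_rot: [-3.14, -0.002, -3.14]
force: [-0.1, -0.2, -0.9]
width: 60.0
```

Request:
{"fn": "send_rows", "kwargs": {"rows": [{"x":0,"y":0,"z":-0.3,"roll":0,"claw":0.6},{"x":0,"y":0,"z":-0.5,"roll":0,"claw":0.6},{"x":0,"y":0,"z":-0.7,"roll":0,"claw":0.6},{"x":0,"y":0,"z":-0.7,"roll":0,"claw":0.6},{"x":0,"y":0,"z":-0.7,"roll":0,"claw":0.6}]}}

```text
clock: 16.65
eef_pos: [460.9, 277.0, 29.3]
tool_rot: [3.141, 0.001, -3.138]
force: [0.2, 0.1, -0.7]
width: 60.2
```

Request:
{"fn": "send_rows", "kwargs": {"rows": [{"x":0,"y":0,"z":-0.1,"roll":0,"claw":0.6},{"x":0,"y":0,"z":-0.2,"roll":0,"claw":0.6},{"x":0,"y":0,"z":-0.25,"roll":0,"claw":0.6},{"x":0,"y":0,"z":-0.25,"roll":0,"claw":0.6}]}}

```text
clock: 16.98
eef_pos: [460.6, 276.8, 26.4]
tool_rot: [3.142, 0.0, -3.138]
force: [0.5, 0.6, -0.9]
width: 60.0
```

Request:
{"fn": "send_rows", "kwargs": {"rows": [{"x":0,"y":0,"z":-0.05,"roll":0,"claw":0.6},{"x":0,"y":0,"z":-0.1,"roll":0,"claw":0.6},{"x":0,"y":0,"z":-0.1,"roll":0,"claw":0.6}]}}

```text
clock: 17.23
eef_pos: [460.6, 276.9, 26.0]
tool_rot: [-3.142, 0.0, -3.138]
force: [-1.9, -0.8, 6.2]
width: 60.4
```

Request:
{"fn": "send_rows", "kwargs": {"rows": [{"x":0,"y":0,"z":0,"roll":0,"claw":0.25},{"x":0,"y":0,"z":0,"roll":0,"claw":0.15},{"x":0,"y":0,"z":0,"roll":0,"claw":0.05},{"x":0,"y":0,"z":0,"roll":0,"claw":0.05},{"x":0,"y":0,"z":0,"roll":0,"claw":0.05}]}}

```text
clock: 17.65
eef_pos: [460.5, 276.8, 25.2]
tool_rot: [-3.142, -0.0, -3.138]
force: [0.3, 0.0, -0.5]
width: 80.9
```

Request:
{"fn": "send_rows", "kwargs": {"rows": [{"x":0,"y":0,"z":1,"roll":0,"claw":0.05},{"x":0,"y":0,"z":3,"roll":0,"claw":0.05},{"x":0,"y":0,"z":6,"roll":0,"claw":0.05},{"x":0,"y":0,"z":10,"roll":0,"claw":0.05},{"x":0,"y":0,"z":14,"roll":0,"claw":0.05}]}}

```text
clock: 18.07
eef_pos: [459.6, 276.4, 166.9]
tool_rot: [-3.141, -0.002, -3.138]
force: [0.2, 0.0, 0.5]
width: 81.2
```

Request:
{"fn": "send_rows", "kwargs": {"rows": [{"x":0,"y":0,"z":1,"roll":0,"claw":0.05},{"x":0,"y":0,"z":1,"roll":0,"claw":0.05},{"x":0,"y":0,"z":1,"roll":0,"claw":0.05}]}}

```text
clock: 18.32
eef_pos: [460.8, 276.6, 176.1]
tool_rot: [3.141, 0.001, -3.139]
force: [0.1, -0.8, -0.7]
width: 80.9
```

```bash
python3 - <<'E'
from h import *
s=ctrl.read_state();print(s["clock"],s["eef_pos"],s["width"],s["force"])
a,d=ctrl.get_image("side");b,d2=ctrl.get_image("scene")
for cam,D in(("side",d),("scene",d2)):
    P=cloud(cam,D)
    m=(P[...,2]>36.5)&(P[...,2]<50)&(abs(P[...,0]-491)<110)&(abs(P[...,1]-277)<60)
    print(cam,"carrier",cv2.minAreaRect(P[m][:,:2].astype(np.float32)),m.sum(),np.median(P[m][:,2]))
    for x in (405,440,540): 
        s=P[m&(abs(P[...,0]-x)<5)]; print(x,len(s),np.round([s[:,1].min(),s[:,1].max(),np.median(s[:,2])],1) if len(s) else 0)
    m=(P[...,2]>74)&(P[...,2]<90)&(abs(P[...,0]-597)<25)&(abs(P[...,1]+106)<20)
    print("pin knob",P[m].mean(0),P[m][:,2].max(),m.sum())
x=cv2.resize(a[130:384,130:340],(500,600));y=cv2.resize(b[130:290,160:260],(300,480));y=cv2.copyMakeBorder(y,0,120,0,0,0)
cv2.imwrite("pics/fin.png",np.hstack([x,y]))
E
```

```text
18.3167 [460.75497711 276.59987681 176.10775366] 80.90305851161904 [ 0.07611115 -0.83931193 -0.67462595]
side carrier ((473.89862060546875, 278.1798095703125), (65.4390869140625, 160.04531860351562), 89.67487335205078) 2069 39.504540048748936
405 52 [267.6 289.2  38.7]
440 141 [248.2 310.3  38.8]
540 154 [247.3 310.5  40.6]
pin knob [ 597.22991703 -101.52066703   79.6306351 ] 83.37571807188715 56
scene carrier ((474.9158630371094, 276.02783203125), (161.4124755859375, 63.53226089477539), 0.030223572626709938) 1328 39.78594711897017
405 27 [266.2 285.4  38.7]
440 86 [244.4 307.7  38.9]
540 121 [244.6 307.8  40.7]
pin knob [ 600.26228996 -106.7314036    80.66360408] 84.33698304080701 136
```

View pics/fin.png

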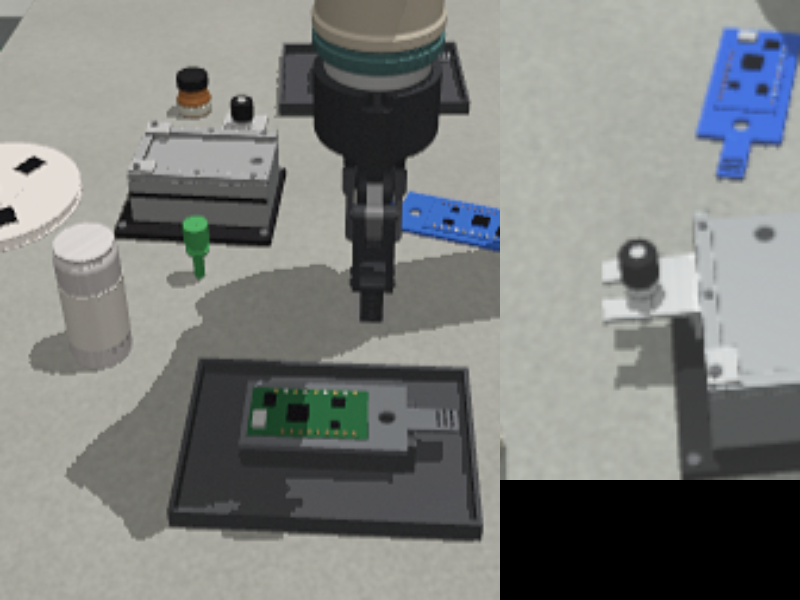

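```bash
python3 -c "
from cell import ctrl
print(ctrl.finish_job())"
```

```text
the job is handed in; nothing more can be done
None
```

The job is handed in at about 18 s of robot time. `finish_job` gives no verdict, so the results below are from my own last checks.

- **Pin:** I drew it straight up out of the bore, lowered it into the notch, pushed it towards the closed end and let go. After release it measured about 1–2 mm inward of the seat, with its knob at the expected height. In the last pictures it still hangs upright.
- **Carrier:** I pulled it out by the tab until the plate overhung about 45 mm, let go, and took it again by the plate's long edges. It stayed level when lifted (under 0.01 rad).
- **Placing:** It touched down on the ribs at about 6 N and was released. It now lies flat, its plate centre about 2–3 mm from the tray's middle and square within 0.5°. The gripper is clear, about 14 cm above it.
- **Disagreements:**
  - The camera positions of the pin differ by a few millimetres. The side view puts the knob about 5 mm further in than the scene view, most likely because it mainly sees the near face.
  - The robot's measured position also swung 2–5 mm just after fast moves.
- **Not measured:** I did not measure the can, the jar or the other carrier at the end. The can and jar look undisturbed in the last pictures. The arm hides the other carrier there, but it stayed well away from that tray.
- **Refused move:** The first move call was refused because its rows left out "roll". Nothing moved.
- **Pictures:** I viewed 11, one over the budget.

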